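# Open the red spice tin

## Task

The red spice tin has to be refilled: lift its loose lid off by the knob and set it down, not dropped, knob up and lying flat on the round pale wooden board. Leave the red tin standing where it is and the yellow tin closed.

Things in the scene. Friction and masses are not known exactly. Their poses are not given: they have to be found in the camera images.
- red_lid_knob (a point): Grip point on the red tin's loose lid (about 100 g): red disc 96 mm wide, 4 thick; below it a steel plug 76 wide, 8 deep, 3 mm play in the tin's mouth; on top an upright dark wood knob, cylinder 24 diameter, 32 tall. Point: on the axis, z up, 22 mm above the disc's top, 10 below the knob's top, 34 above the plug's bottom, on which the lid rests when laid down. At the start 116 mm above the tin's foot.
- red_tin: Open-topped round red tin with a brass band, 92 mm across, 90 mm tall, walls 4 mm, about 350 g, standing loose on the table, empty. Origin at the centre of its underside, z up. It and the yellow tin are alike but for colour; these two and the board swap places.
- board_top (a point): Centre of the top face of the round pale wooden board where the lid goes: 160 mm across, 14 mm thick, fixed flat on the table, bare. z up.
- yellow_lid_knob (a point): The same point on the lid of the yellow tin, a bystander that is to stay closed: same lid and tin, in yellow.
Things that resemble listed ones, but are neither listed nor needed, are in the scene too. What is shaped like the part that bears red_lid_knob but pink or turquoise is not meant.

How it is judged:
On the way:
1. the red lid has been lifted clear of the red tin (z of red_lid_knob in the frame of red_tin above 0.144 m), for 0.1 s.
At the end, for the whole second after the job is handed in: The red lid lies at rest and flat (within 10 degrees), knob up, on the board, its axis within 45 mm of the board's centre; the red tin stands upright within 40 mm of where it was; the yellow lid is still level on its tin (within 3 degrees) and within 25 mm of where it was (horizontal distance between red_lid_knob and board_top below 0.045 m and z of red_lid_knob in the frame of board_top between 0.028 and 0.04 m and angle between each of red_lid_knob, red_tin's own z axis and vertical below 0.17 rad and linear speed of red_lid below 0.02 m/s and distance of red_tin from where it was at the start of the episode below 0.04 m and distance of yellow_lid_knob from where it was at the start of the episode below 0.025 m and angle between yellow_lid_knob's own z axis and vertical below 0.06 rad); the robot touches nothing.
It fails at once if the red lid is dropped onto the board (arrives faster than 0.8 m/s, a fall of more than about 35 mm) (horizontal distance between red_lid_knob and board_top below 0.1 m and z of red_lid_knob in the frame of board_top below 0.06 m and linear speed of red_lid above 0.8 m/s).
It fails at once if the red tin is tipped by more than about 30 degrees (angle between red_tin's own z axis and vertical above 0.5 rad).
It fails at once if the yellow tin's lid is moved by more than 40 mm (distance of yellow_lid_knob from where it was at the start of the episode above 0.04 m).
It also fails if it takes over 32 s, if anything falls off the work surface, if the arm or the gripper's body presses on something with over 40 N, if the wrist force passes 120 N, or if a joint passes its speed limit or range.

## Robot

A 6-joint arm with a two-finger parallel gripper is mounted at the origin on the work surface. World frame = base frame: x ahead of the robot, y to its left, z up, the work surface at z = 0. Lengths are in m, angles in rad, forces in N, time in s.
With the tool pointing down it reaches from about 0.375 to 0.9 m from the base axis. Payload 3.1 kg.
Tool frame: the origin (TCP) lies between the finger pads; the fingertips stand 17 mm ahead of it and the grasp point (between the pads) lies 2 mm behind it (robot.nose_length is the distance from the TCP to the fingertips, in m); z points along the fingers, y is the line along which they close (so a half turn about z gives the same grasp; the last joint's range is limited). The gripper opens to 87 mm and grips with 3 to 60 N. Pads are 19 mm wide; open, the fingers measure 117 mm over their backs; the gripper's body (75 mm by 190 mm) begins 51 mm behind the grasp point.
Start: joints at [0.945, 0.527, 1.433, -0, 1.181, -0.178], TCP at [0.271, 0.563, 0.24] pointing down, gripper open.
Joint ranges: [-3.08, 3.08], [-0.75, 2.2], [0.22, 2.44], [-1.43, 4.57], [0, 2.65], [-2.85, 2.85]. Speed limits (rad/s): [2.79, 2.79, 3.14, 3.14, 3.14, 3.14].

## Interface

Orientations are given as a unit quaternion [x, y, z, w].
In Python, from rig import robot, cams gives the robot as it stands.
- The arm moves only by the shell command python3 -m pendant 'ROWS' [FORCE]. ROWS is JSON, a list of rows, each an object with "jaw": the opening, from 0 (shut) to 1 (fully open); "linear": the shift along the tool's x, y, z in cm, a list of three; "twist": the turn about the tool's z in degrees. A call has 1 to 12 rows; each row shifts and turns the commanded pose from where the row before left it, along the tool's axes as they then stand; what a row does not reach is not made up. A row lasts 1/12 s, in which the tool goes at most 41.7 mm and 7.16 degrees, less where a joint would pass 70% of its speed; a pose out of reach is approached as far as the arm can. A call is refused whole if a number of a shift passes 4.17 or a number of a turn 7.16, either way. A call with a gripper value outside its range is refused whole. The fingers move at their own pace and stop on an object; FORCE is the grip in N (left out, the last holds). Time passes only in rows, so rows that do not move let the fingers close. It gives the time, the measured TCP pose, the force, the opening and the grip force at its end, in the units of the state.
- robot.get_obs(): the state, without advancing time (a new reading comes with each control period).
- cams.camera(name): name is "scene" or "side" or "wrist"; returns a dict with "color" (480x640x3 uint8, blue, green, red), "depth" (480x640 float32, m along the optical axis (not along the pixel's ray), 0 where there is no reading), "fov_y" (degrees; the focal length in pixels is half the picture's height over the tangent of half this angle, whatever the lens; pixels are square), "cx", "cy" (the principal point, pixels), "view" (4x4, takes a point from world to camera coordinates). Camera axes: x right, y down, z forward; pixel columns grow to the right and rows downward; lengths in m; the calibration is good to about 2 mm. The wrist camera is an equidistant fisheye: a pixel r from the principal point sees the ray r / f radians off the axis. A picture is of the moment at which its call begins.
- robot.hand_in(): hands the job in; it is judged then, once.
The state is a dict: "time": time; "q": joint angles; "joint_velocities": joint speeds; "joint_torque": joint torques, N m; "position": TCP position; "tool_rot": TCP orientation; "ft_force": force on the tool from outside, world axes, zero at the start; "moment": the same for the moment, N m; "grip_width": finger opening in m; "grip_force": force on a finger pad.
Only numpy, scipy, OpenCV 4.12 (cv2) and the standard library are available. Lean on these libraries where they do the work, as an engineer would, in place of code of your own. Each camera call takes 0.05 s, during which the arm holds its last target. There are 200 camera calls.

## Working session

There is one attempt and no reset: what is moved stays moved. The work goes in short steps, Python scripts to look and compute and a shell command to move; the robot and the scene stay as the last step left them, time stands still between calls to the robot, and variables do not carry over. Pictures are saved under pics/ and viewed, at most 10 in all, crops included, and the job is handed in when it is done.

```bash
mkdir -p pics; cat > h.py <<'E'
import numpy as np, cv2
from rig import robot, cams
def px2ray(c,u,v):
    f=240/np.tan(np.radians(c["fov_y"])/2); R=c["view"][:3,:3]; t=c["view"][:3,3]
    d=np.array([(u-c["cx"])/f,(v-c["cy"])/f,1.]); return -R.T@t, R.T@d
def plane(c,u,v,z):
    o,d=px2ray(c,u,v); return o+d*(z-o[2])/d[2]
def cloud(c):
    f=240/np.tan(np.radians(c["fov_y"])/2); v,u=np.mgrid[:480,:640]; d=c["depth"]
    P=np.stack([(u-c["cx"])/f*d,(v-c["cy"])/f*d,d],-1); R=c["view"][:3,:3]; t=c["view"][:3,3]
    return (P-t)@R
E
python3 - <<'E'
from h import *
a=cams.camera("scene"); b=cams.camera("side")
np.savez("s.npz",**a); np.savez("d.npz",**b)
cv2.imwrite("pics/scene.png",a["color"]); cv2.imwrite("pics/side.png",b["color"])
for c in (a,b): print(-c["view"][:3,:3].T@c["view"][:3,3], c["fov_y"])
print(robot.get_obs())
E
```

```text
[ 0.96779873 -0.43661911  0.52981705] 57.29802153726672
[ 0.32078313 -0.78408175  0.6433781 ] 48.73914284765418
{'time': 0.1, 'q': array([ 9.44504855e-01,  5.28381189e-01,  1.43376762e+00, -1.01129819e-05,
        1.18140405e+00, -1.78518276e-01]), 'joint_velocities': array([ 0.00275605, -0.00122077, -0.00424929,  0.00034692,  0.00084421,
        0.00061228]), 'joint_torque': array([ 1.68549118e-04, -4.40984845e+01, -1.77150106e+01,  6.34881458e-02,
        5.34319365e-02, -7.08937114e-05]), 'position': array([0.27021344, 0.56287534, 0.23866664]), 'tool_rot': array([ 2.22018904e-01,  9.75041869e-01, -9.03644457e-04, -3.79536951e-04]), 'ft_force': array([ 0.12389605,  0.39239014, -0.07487176]), 'moment': array([-0.09259442,  0.00226673,  0.01789216]), 'grip_force': 0.0, 'grip_width': 0.0867410241924352}
```

View pics/scene.png

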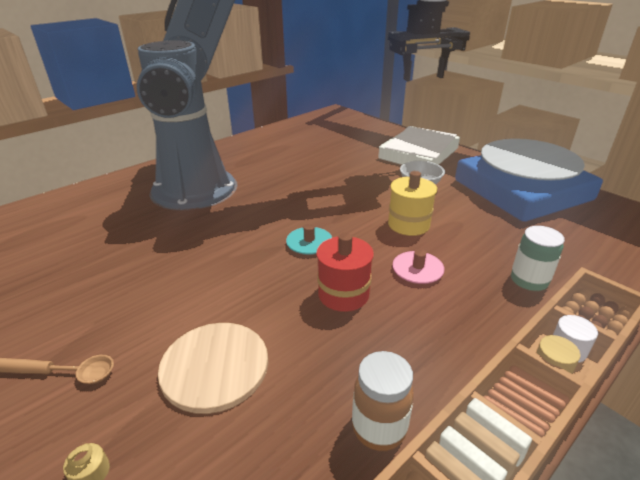

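View pics/side.png

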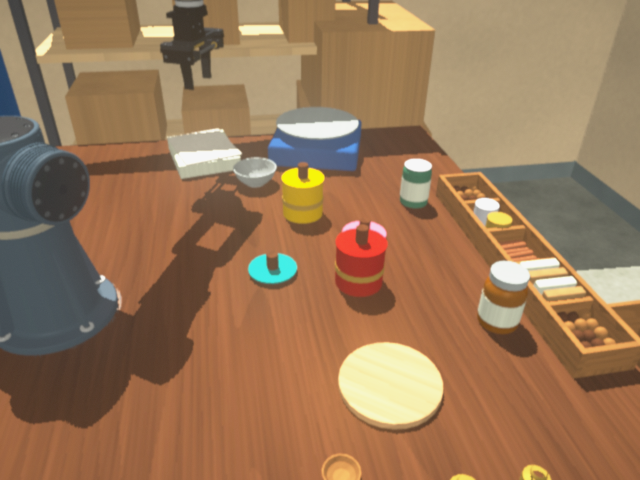

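The scene picture shows the red tin with its knob at (345,243), the yellow tin at (411,205), a turquoise lid at (309,240), a pink lid at (418,266) and the pale board at (214,365). The side picture puts the red knob at (362,233) and the board at (390,383). Lid candidates are red, yellow, turquoise and pink. Only the one at (345,245) is red and sits on the red tin, so that is the one meant.

```bash
python3 - <<'E'
from h import *
crops=[]
for n,(x,y) in (("s",(345,260)),("d",(362,250))):
    c=dict(np.load(n+".npz")); P=cloud(c); hsv=cv2.cvtColor(c["color"],cv2.COLOR_BGR2HSV)
    h,s,v=cv2.split(hsv); X,Y,Z=P[...,0],P[...,1],P[...,2]; ok=c["depth"]>0
    def circ(m,z):  # ellipse centre of the contour cast onto plane z
        k=max(cv2.findContours(m.astype(np.uint8),0,2)[0],key=cv2.contourArea)[:,0]
        W=np.array([plane(c,*p,z)[:2] for p in k],np.float32); (cc,r)=cv2.minEnclosingCircle(W); return np.round(cc,4),round(r,4)
    red=((h<6)|(h>174))&(s>190)&(v>90)&ok
    lid=red&(abs(Z-.094)<.006); print(n,"red disc",lid.sum(),circ(cv2.morphologyEx(lid.astype(np.uint8),cv2.MORPH_CLOSE,np.ones((15,15))),.094))
    cen=np.median(P[lid],0)[:2]
    kn=ok&(Z>.104)&(Z<.14)&(np.hypot(X-cen[0],Y-cen[1])<.04)
    q=P[kn]; top=q[q[:,2]>.122]; print(" knob",len(q),q[:,2].max(),"mean",q.mean(0),"top",len(top),top.mean(0) if len(top) else '')
    bd=ok&(abs(Z-.014)<.006)&(h>8)&(h<28)&(s<170)&(v>150)
    n_,L,st,ce=cv2.connectedComponentsWithStats(bd.astype(np.uint8)); b=L==1+st[1:,4].argmax()
    print(" board",b.sum(),circ(b,.014),np.median(Z[b]))
    ye=(h>20)&(h<32)&(s>180)&ok&(abs(Z-.094)<.006); print(" yellow",circ(ye,.094))
    for nm,m in (("turq",(h>80)&(h<95)&(s>150)),("pink",(h>155)&(h<176)&(s>70)&(s<190)&(v>150))):
        m=m&ok&(Z<.05)&(Z>-.01)
        if m.sum()>50: print(" ",nm,circ(m,.012))
    crops.append(cv2.resize(c["color"][y-70:y+70,x-70:x+70],(400,400)))
cv2.imwrite("pics/crop.png",np.hstack(crops))
E
```

```text
Traceback (most recent call last):
ValueError: max() iterable argument is empty
```

```bash
python3 - <<'E'
from h import *
crops=[]
for n,(x,y),pts in (("s",(345,260),[(345,239),(330,252),(345,290),(214,365),(411,190),(300,330)]),("d",(362,250),[(362,229),(350,240),(360,265),(390,383)])):
    c=dict(np.load(n+".npz")); P=cloud(c); hsv=cv2.cvtColor(c["color"],cv2.COLOR_BGR2HSV)
    for u,v in pts: print(n,u,v,P[v,u].round(4),c["depth"][v,u],hsv[v,u])
    crops.append(cv2.resize(c["color"][y-70:y+70,x-70:x+70],(400,400)))
cv2.imwrite("pics/crop.png",np.hstack(crops))
E
```

```text
s 345 239 [ 0.5584 -0.0136  0.1273] 0.71184474 [ 10 121 150]
s 330 252 [ 0.5363 -0.026   0.0957] 0.73666453 [  1 160 213]
s 345 290 [ 0.5837 -0.0365  0.0481] 0.72897124 [  3 159 133]
s 214 365 [ 0.5437 -0.2677  0.0145] 0.64600134 [ 16  71 247]
s 411 190 [0.4918 0.2483 0.0949] 0.9146137 [ 21 136 157]
s 300 330 [ 0.5665 -0.1219  0.0015] 0.71928734 [ 11 120 149]
d 362 229 [ 0.5509 -0.0098  0.1252] 0.95696694 [ 11 148 169]
d 350 240 [0.5336 0.0046 0.0936] 0.983416 [  3 199 245]
d 360 265 [ 0.5401 -0.0495  0.0748] 0.9510378 [  3 184 159]
d 390 383 [ 0.5348 -0.2704  0.0149] 0.8042043 [ 26  77 247]
```

View pics/crop.png

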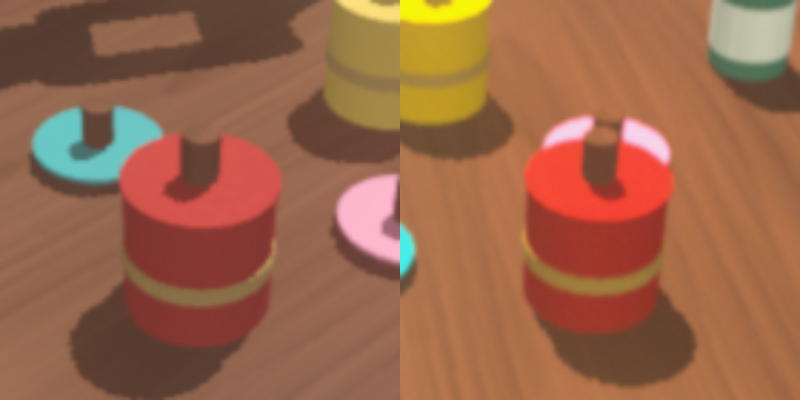

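The crop shows the red lid with its dark knob (centre about (345,243) in scene) closed on the red tin with the brass band, which confirms the target. The colour saturation is lower than I assumed, so I'm fixing the thresholds.

```bash
python3 - <<'E'
from h import *
for n in "sd":
    c=dict(np.load(n+".npz")); P=cloud(c); h,s,v=cv2.split(cv2.cvtColor(c["color"],cv2.COLOR_BGR2HSV))
    X,Y,Z=P[...,0],P[...,1],P[...,2]; ok=c["depth"]>0
    def circ(m,z):
        k=max(cv2.findContours(m.astype(np.uint8),0,2)[0],key=cv2.contourArea)[:,0]
        W=np.array([plane(c,*p,z)[:2] for p in k],np.float32); cc,r=cv2.minEnclosingCircle(W); return np.round(cc,4),round(r,4)
    lid=ok&((h<7)|(h>174))&(s>130)&(abs(Z-.094)<.005)
    print(n,"red disc",lid.sum(),circ(lid,.094))
    cen=np.median(P[lid],0)
    q=P[ok&(Z>.1)&(Z<.14)&(np.hypot(X-cen[0],Y-cen[1])<.04)]; t=q[q[:,2]>.1235]
    print(" knob",len(q),q.mean(0).round(4),"top",len(t),t.mean(0).round(4),q[:,2].max())
    b=ok&(abs(Z-.014)<.005)&(np.hypot(X-.54,Y+.27)<.11)&(s<110)&(v>150)
    print(" board",b.sum(),circ(b,.014),P[b].mean(0).round(4))
    print(" yellow",P[ok&(abs(Z-.094)<.005)&(np.hypot(X-.48,Y-.25)<.1)].mean(0).round(4))
    # obstacles taller than 3cm between
E
```

```text
s red disc 1303 (array([ 0.551 , -0.0081]), 0.0505)
 knob 273 [ 0.5548 -0.011   0.1175] top 114 [ 0.5522 -0.0084  0.1263] 0.12921317904819393
 board 7373 (array([ 0.5369, -0.2652]), 0.0816) [ 0.5422 -0.2694  0.0148]
 yellow [0.4898 0.2569 0.0949]
d red disc 1050 (array([ 0.5502, -0.009 ]), 0.0502)
 knob 220 [ 0.5504 -0.0122  0.117 ] top 81 [ 0.5515 -0.0082  0.126 ] 0.1279267883223421
 board 6511 (array([ 0.537 , -0.2642]), 0.0793) [ 0.5358 -0.2686  0.0143]
 yellow [0.4845 0.2568 0.094 ]
```

```bash
cat > go.py <<'E'
import sys; from h import *
from scipy.spatial.transform import Rotation as R
o=robot.get_obs(); t=np.array([float(a) for a in sys.argv[1:4]])
r=R.from_quat(o["tool_rot"]); print("t",round(o["time"],2),"pos",o["position"].round(4),"need cm",(100*r.inv().apply(t-o["position"])).round(2),"z",r.as_matrix()[:,2].round(3),"F",o["ft_force"].round(1),"w",round(o["grip_width"],4),"gf",round(o["grip_force"],1))
E
python3 -m pendant '[{"jaw":1,"linear":[-1.2,-1,0],"twist":0},{"jaw":1,"linear":[-2.5,-2,0],"twist":0},{"jaw":1,"linear":[-3,-2.3,0],"twist":0},{"jaw":1,"linear":[-3,-2.3,0],"twist":0},{"jaw":1,"linear":[-3,-2.3,0],"twist":0},{"jaw":1,"linear":[-3,-2.3,0],"twist":0},{"jaw":1,"linear":[-3,-2.3,0],"twist":0},{"jaw":1,"linear":[-3,-2.3,0],"twist":0},{"jaw":1,"linear":[-3,-2.3,0],"twist":0},{"jaw":1,"linear":[-3,-2.3,0],"twist":0},{"jaw":1,"linear":[-3,-2.3,0],"twist":0},{"jaw":1,"linear":[-3,-2.3,0],"twist":0}]' 12
python3 -m pendant '[{"jaw":1,"linear":[-3,-2.5,0],"twist":0},{"jaw":1,"linear":[-3,-2.5,0],"twist":0},{"jaw":1,"linear":[-3,-2.5,0],"twist":0},{"jaw":1,"linear":[-3,-2.5,0],"twist":0},{"jaw":1,"linear":[-2.5,-2,0],"twist":0},{"jaw":1,"linear":[-1.2,-1,0],"twist":0},{"jaw":1,"linear":[0,0,0],"twist":0},{"jaw":1,"linear":[0,0,0],"twist":0}]'
python3 go.py .551 -.0085 .116
```

```text
time: 1.1
position: [0.462, 0.1813, 0.2394]
tool_rot: [0.222, 0.975, -0.0, -0.0]
ft_force: [1.3, 0.9, -0.1]
grip_width: 0.0869
grip_force: 0.0
time: 1.77
position: [0.5464, -0.0021, 0.239]
tool_rot: [0.223, 0.975, 0.0, -0.001]
ft_force: [0.2, -0.3, -0.3]
grip_width: 0.0868
grip_force: 0.0
t 1.77 pos [ 0.5464 -0.0021  0.239 ] need cm [-0.72 -0.38 12.3 ] z [-0.002  0.001 -1.   ] F [ 0.2 -0.3 -0.3] w 0.0868 gf 0.0
```

```bash
python3 -m pendant '[{"jaw":1,"linear":[-0.4,-0.2,1],"twist":0},{"jaw":1,"linear":[-0.3,-0.2,2],"twist":0},{"jaw":1,"linear":[0,0,2],"twist":0},{"jaw":1,"linear":[0,0,1.5],"twist":0},{"jaw":1,"linear":[0,0,1],"twist":0},{"jaw":1,"linear":[0,0,0],"twist":0},{"jaw":1,"linear":[0,0,0],"twist":0}]'
python3 - <<'E'
from h import *
c=cams.camera("wrist"); cv2.imwrite("pics/w1.png",c["color"]); np.savez("w.npz",**c)
# lid/knob seen in the wrist view: cloud with equidistant rays
f=240/np.tan(np.radians(c["fov_y"])/2); v,u=np.mgrid[:480,:640]; a,b=u-c["cx"],v-c["cy"]; r=np.hypot(a,b)+1e-9; th=np.minimum(r/f,1.5)
d=c["depth"]; P=np.stack([a/r*np.tan(th)*d,b/r*np.tan(th)*d,d],-1); P=(P-c["view"][:3,3])@c["view"][:3,:3]
q=P[(d>0)&(np.hypot(P[...,0]-.551,P[...,1]+.0085)<.02)&(P[...,2]>.118)&(P[...,2]<.135)]
if len(q): print(len(q),q.mean(0),q.min(0),q.max(0))
E
python3 go.py .551 -.0085 .116
```

```text
time: 2.35
position: [0.551, -0.0076, 0.1641]
tool_rot: [0.221, 0.975, 0.0, -0.001]
ft_force: [-0.0, 0.6, -0.0]
grip_width: 0.0871
grip_force: 0.0
1535 [ 0.54891217 -0.00386842  0.12559722] [ 0.53852868 -0.01634753  0.11800519] [0.5617929  0.0072071  0.12839789]
t 2.4 pos [ 0.5517 -0.008   0.1648] need cm [ 0.04 -0.08  4.88] z [ 0. -0. -1.] F [ 1.  -0.6  0.8] w 0.0875 gf 0.0
```

View pics/w1.png

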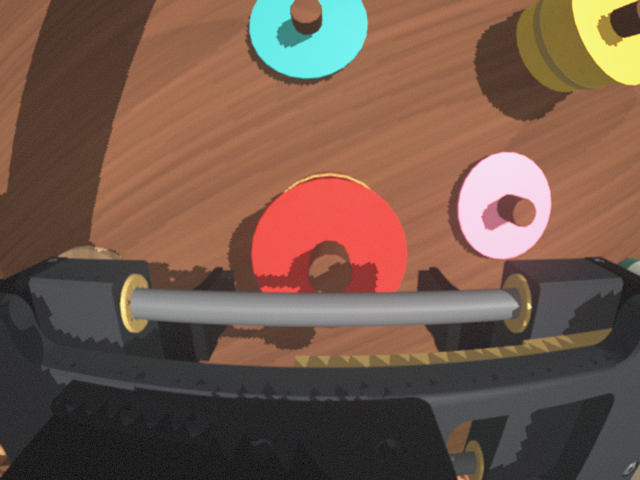

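The wrist view shows the red lid centred at about (329,250), with its knob at (329,268) midway between the fingers (215 and 430). The alignment is good, so I'm going down to grip.

```bash
python3 -m pendant '[{"jaw":1,"linear":[0,-0.05,0.8],"twist":0},{"jaw":1,"linear":[0,0,1.2],"twist":0},{"jaw":1,"linear":[0,0,1.2],"twist":0},{"jaw":1,"linear":[0,0,0.9],"twist":0},{"jaw":1,"linear":[0,0,0.5],"twist":0},{"jaw":1,"linear":[0,0,0.1],"twist":0},{"jaw":1,"linear":[0,0,0],"twist":0}]'
python3 go.py .551 -.0085 .116
python3 -m pendant '[{"jaw":0,"linear":[0,0,0],"twist":0},{"jaw":0,"linear":[0,0,0],"twist":0},{"jaw":0,"linear":[0,0,0],"twist":0},{"jaw":0,"linear":[0,0,0],"twist":0},{"jaw":0,"linear":[0,0,0],"twist":0},{"jaw":0,"linear":[0,0,0],"twist":0},{"jaw":0,"linear":[0,0,0],"twist":0},{"jaw":0,"linear":[0,0,0],"twist":0},{"jaw":0,"linear":[0,0,0],"twist":0},{"jaw":0,"linear":[0,0,0],"twist":0}]' 15
```

```text
time: 2.98
position: [0.5514, -0.0092, 0.1175]
tool_rot: [0.222, 0.975, 0.0, -0.0]
ft_force: [0.6, 0.7, -0.1]
grip_width: 0.0869
grip_force: 0.0
t 2.98 pos [ 0.5514 -0.0092  0.1175] need cm [0.07 0.04 0.15] z [-0.  0. -1.] F [ 0.6  0.7 -0.1] w 0.0869 gf 0.0
time: 3.82
position: [0.5514, -0.0091, 0.1175]
tool_rot: [0.222, 0.975, 0.0, 0.0]
ft_force: [-0.3, 0.9, 0.1]
grip_width: 0.0285
grip_force: 0.1
```

```bash
python3 -m pendant '[{"jaw":0,"linear":[0,0,0],"twist":0},{"jaw":0,"linear":[0,0,0],"twist":0},{"jaw":0,"linear":[0,0,0],"twist":0},{"jaw":0,"linear":[0,0,0],"twist":0}]' 20
python3 -m pendant '[{"jaw":0,"linear":[0,0,-0.3],"twist":0},{"jaw":0,"linear":[0,0,-0.6],"twist":0},{"jaw":0,"linear":[0,0,-0.8],"twist":0},{"jaw":0,"linear":[0,0,-1],"twist":0},{"jaw":0,"linear":[0,0,-1.2],"twist":0},{"jaw":0,"linear":[0,0,-1.2],"twist":0},{"jaw":0,"linear":[0,0,-1.2],"twist":0},{"jaw":0,"linear":[0,0,-0.8],"twist":0},{"jaw":0,"linear":[0,0,-0.4],"twist":0},{"jaw":0,"linear":[0,0,0],"twist":0},{"jaw":0,"linear":[0,0,0],"twist":0}]'
python3 - <<'E'
from h import *
a=cams.camera("scene")["color"]; b=cams.camera("side")["color"]
cv2.imwrite("pics/lift.png",np.hstack([cv2.resize(i[130:330,x:x+200],(400,400)) for i,x in((a,245),(b,262))]))
E
python3 go.py .538 -.266 .19
```

```text
time: 4.15
position: [0.5514, -0.0091, 0.1176]
tool_rot: [0.222, 0.975, 0.0, 0.0]
ft_force: [0.8, 1.4, -0.0]
grip_width: 0.023
grip_force: 20.0
time: 5.07
position: [0.5512, -0.0092, 0.1927]
tool_rot: [0.222, 0.975, -0.0, 0.0]
ft_force: [-0.4, 0.2, -0.1]
grip_width: 0.0236
grip_force: 20.0
t 5.17 pos [ 0.5508 -0.0091  0.192 ] need cm [ -9.97 -23.71   0.19] z [-0.001  0.    -1.   ] F [-0.5  0.4 -0.9] w 0.0231 gf 20.0
```

View pics/lift.png

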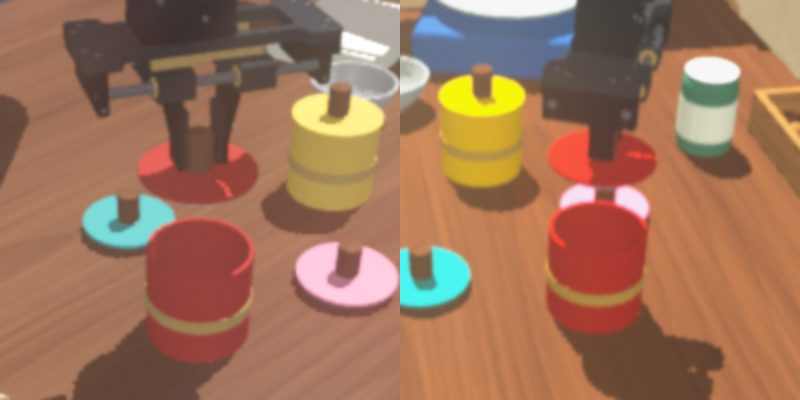

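The picture shows the lid held level between the fingers, clear of the open red tin (mouth at about (200,240) in the left half). Both tins are still upright, so I'm carrying the lid to the board.

```bash
python3 -m pendant '[{"jaw":0,"linear":[-0.4,-1,0],"twist":0},{"jaw":0,"linear":[-0.8,-1.8,0],"twist":0},{"jaw":0,"linear":[-0.9,-2.3,0],"twist":0},{"jaw":0,"linear":[-0.9,-2.3,0],"twist":0},{"jaw":0,"linear":[-0.9,-2.3,0],"twist":0},{"jaw":0,"linear":[-0.9,-2.3,0],"twist":0},{"jaw":0,"linear":[-0.9,-2.3,0],"twist":0},{"jaw":0,"linear":[-0.9,-2.3,0],"twist":0},{"jaw":0,"linear":[-0.9,-2.3,0],"twist":0},{"jaw":0,"linear":[-0.9,-2.3,0],"twist":0},{"jaw":0,"linear":[-1,-1.6,0],"twist":0},{"jaw":0,"linear":[-0.6,-0.9,0],"twist":0}]'
python3 -m pendant '[{"jaw":0,"linear":[0,0,0.6],"twist":0},{"jaw":0,"linear":[0,0,1.4],"twist":0},{"jaw":0,"linear":[0,0,2],"twist":0},{"jaw":0,"linear":[0,0,2],"twist":0},{"jaw":0,"linear":[0,0,2],"twist":0},{"jaw":0,"linear":[0,0,1.8],"twist":0},{"jaw":0,"linear":[0,0,1.4],"twist":0},{"jaw":0,"linear":[0,0,0.8],"twist":0},{"jaw":0,"linear":[0,0,0.3],"twist":0},{"jaw":0,"linear":[0,0,0],"twist":0},{"jaw":0,"linear":[0,0,0],"twist":0}]'
python3 go.py .538 -.266 .0495
```

```text
time: 6.17
position: [0.5388, -0.2691, 0.1921]
tool_rot: [0.223, 0.975, -0.0, 0.0]
ft_force: [0.3, -0.5, -1.0]
grip_width: 0.0236
grip_force: 20.0
time: 7.08
position: [0.5393, -0.2658, 0.07]
tool_rot: [0.222, 0.975, -0.0, 0.0]
ft_force: [-0.7, 0.1, -0.6]
grip_width: 0.0237
grip_force: 20.0
t 7.08 pos [ 0.5393 -0.2658  0.07  ] need cm [ 0.11 -0.07  2.05] z [ 0.001 -0.    -1.   ] F [-0.7  0.1 -0.6] w 0.0237 gf 20.0
```

Lowering slowly, watching the force for contact.

```bash
python3 -m pendant '[{"jaw":0,"linear":[0,0,0.5],"twist":0},{"jaw":0,"linear":[0,0,0.5],"twist":0},{"jaw":0,"linear":[0,0,0.4],"twist":0},{"jaw":0,"linear":[0,0,0.3],"twist":0},{"jaw":0,"linear":[0,0,0.1],"twist":0},{"jaw":0,"linear":[0,0,0],"twist":0},{"jaw":0,"linear":[0,0,0],"twist":0}]'
python3 -m pendant '[{"jaw":0,"linear":[0,0,0.1],"twist":0},{"jaw":0,"linear":[0,0,0],"twist":0},{"jaw":0,"linear":[0,0,0],"twist":0}]'
python3 go.py .538 -.266 .0495
```

```text
time: 7.67
position: [0.5389, -0.2661, 0.0515]
tool_rot: [0.222, 0.975, 0.0, -0.0]
ft_force: [-0.6, -0.3, -0.3]
grip_width: 0.0234
grip_force: 20.0
time: 7.92
position: [0.5389, -0.2661, 0.0506]
tool_rot: [0.222, 0.975, -0.0, 0.0]
ft_force: [-0.2, -0.9, -1.2]
grip_width: 0.0235
grip_force: 20.0
t 7.92 pos [ 0.5389 -0.2661  0.0506] need cm [ 0.09 -0.03  0.11] z [ 0. -0. -1.] F [-0.2 -0.9 -1.2] w 0.0235 gf 20.0
```

```bash
python3 -m pendant '[{"jaw":0,"linear":[0,0,0.1],"twist":0},{"jaw":0,"linear":[0,0,0],"twist":0},{"jaw":0,"linear":[0,0,0],"twist":0}]'
python3 -m pendant '[{"jaw":0,"linear":[0,0,0.1],"twist":0},{"jaw":0,"linear":[0,0,0],"twist":0},{"jaw":0,"linear":[0,0,0],"twist":0}]'
```

```text
time: 8.17
position: [0.5389, -0.2661, 0.0495]
tool_rot: [0.222, 0.975, 0.0, -0.0]
ft_force: [0.2, 0.5, -0.5]
grip_width: 0.0231
grip_force: 20.0
time: 8.42
position: [0.5389, -0.2661, 0.0495]
tool_rot: [0.222, 0.975, -0.0, 0.0]
ft_force: [-0.7, 0.8, 5.5]
grip_width: 0.0236
grip_force: 20.0
```

Contact (+5.5 N): the lid is resting on the board, so I release and retreat.

```bash
python3 -m pendant '[{"jaw":0.2,"linear":[0,0,0],"twist":0},{"jaw":0.45,"linear":[0,0,0],"twist":0},{"jaw":0.7,"linear":[0,0,0],"twist":0},{"jaw":1,"linear":[0,0,0],"twist":0},{"jaw":1,"linear":[0,0,0],"twist":0},{"jaw":1,"linear":[0,0,0],"twist":0},{"jaw":1,"linear":[0,0,0],"twist":0},{"jaw":1,"linear":[0,0,0],"twist":0},{"jaw":1,"linear":[0,0,0],"twist":0},{"jaw":1,"linear":[0,0,0],"twist":0}]'
python3 -m pendant '[{"jaw":1,"linear":[0,0,-0.5],"twist":0},{"jaw":1,"linear":[0,0,-1],"twist":0},{"jaw":1,"linear":[0,0,-2],"twist":0},{"jaw":1,"linear":[0,0,-3],"twist":0},{"jaw":1,"linear":[0,0,-3],"twist":0},{"jaw":1,"linear":[0,0,-3],"twist":0},{"jaw":1,"linear":[0,0,-2],"twist":0},{"jaw":1,"linear":[0,0,-1],"twist":0},{"jaw":1,"linear":[0,0,0],"twist":0},{"jaw":1,"linear":[0,0,0],"twist":0}]'
python3 - <<'E'
from h import *
a=cams.camera("scene"); c=cams.camera("side"); cv2.imwrite("pics/end.png",c["color"])
for c in (a,c):
    P=cloud(c); h,s,v=cv2.split(cv2.cvtColor(c["color"],cv2.COLOR_BGR2HSV)); m=(c["depth"]>0)&((h<7)|(h>174))&(s>120)&(np.hypot(P[...,0]-.538,P[...,1]+.266)<.1)&(P[...,2]>0.015)&(P[...,2]<.04)
    q=P[m]; A=np.c_[q[:,:2],np.ones(len(q))]; print(len(q),q.mean(0).round(4),"slopes",np.linalg.lstsq(A,q[:,2],rcond=None)[0][:2].round(3))
E
```

```text
time: 9.25
position: [0.5389, -0.2661, 0.0485]
tool_rot: [0.222, 0.975, 0.0, -0.0]
ft_force: [-0.5, -0.6, -0.0]
grip_width: 0.0754
grip_force: 0.0
time: 10.08
position: [0.5387, -0.2659, 0.2038]
tool_rot: [0.222, 0.975, -0.0, 0.0]
ft_force: [0.3, 0.9, -0.1]
grip_width: 0.0871
grip_force: 0.0
2221 [ 0.5439 -0.2699  0.0269] slopes [-0.008  0.   ]
1945 [ 0.5363 -0.2726  0.0264] slopes [-0.001 -0.001]
```

View pics/end.png

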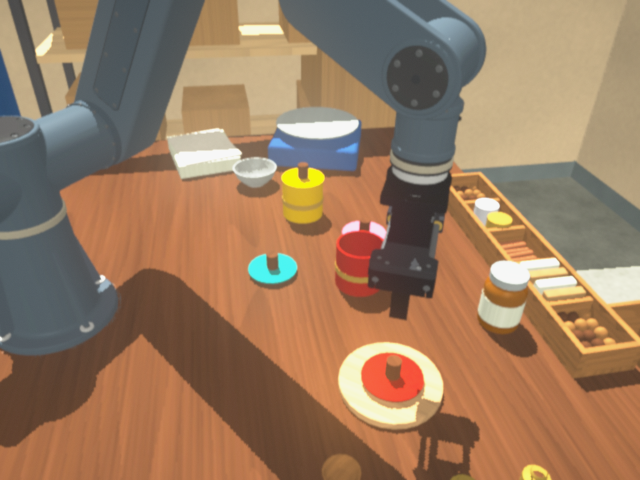

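The red lid lies flat and centred on the board at (392,377) with its knob up. The red and yellow tins stand unmoved and the gripper is clear, so I'm handing in.

```bash
python3 -c "
from rig import robot
print(robot.hand_in())"
```

```text
the job is handed in; nothing more can be done
None
```

The red lid lies flat and knob up near the centre of the board, the red tin stands open where it was, the yellow tin is still closed, and I handed the job in at about 10 s; the hand-in gave no verdict.

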